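# Close the hearth: slide the tall cheek brick home into its bay

### The job

Close the right side of the soldering hearth before torch work: push the tall firebrick that stands on end at the right front of the hearth into its bay, between the steel rail along the board and the steel side angle, square and fully home against the back wall. Push it low, near its foot, so that it slides upright and does not rock or tip; do not lift it, and leave the other things where they stand.

Things in the scene. Friction and masses are not known exactly. Their poses are not given: they have to be found in the camera images.
- cheek_brick: Tall cheek brick: loose rough sand-coloured firebrick on end, 112 (x) x 114 (y) x 228 (z) mm, 0.7 to 1 kg, too wide to grip. Origin: centre of underside; z up, x away from the robot. Starts clear of the hearth, before and right of the bay, up to 0.25 rad off square. Pushed below 70 mm it slides under 4 to 8 N (up to 14 N if the fingers bear down on it); pushed above 70 to 110 mm it tips.
- hearth: Soldering hearth, fixed: grey board 168 (y) x 247 (x) x 23 mm in a dark steel frame. Origin: bench top under the board's centre; x away from the robot to the back wall, y left, z up. Back wall: firebricks on edge, 115 mm high, front face at x = 127 mm, y = -217 to +117 mm. The bay lies right of the board, 129 mm wide, open to the front, its floor the bare bench.
- bay (a point): Point on the bench where the centre of the brick's underside belongs when it is home against the back wall, in the middle of the bay's width: x = 71, y = -152 mm in the hearth's frame, axes as the hearth's. The brick has 7.5 mm of play to either side of it.
- rail (a point): Front end of the steel rail between board and bay, on the bench, at its face towards the bay: x = -124, y = -87.5 mm in the hearth's frame, axes as the hearth's. From here the straight upright rail, 26 mm high, runs along the hearth's x for 251 mm to the back wall: the brick may be pushed sideways flat against it.
- side_angle (a point): Front tip of the fixed steel side angle that bounds the bay on the right, on the bench: x = 58, y = -227 mm in the hearth's frame, axes as the hearth's. 40 mm high; it narrows from this flared tip to its straight part, inner face y = -216.5 mm from x = 80 to 195 mm. A 3 mm foot strip lies outside it, 28 mm wide.
- third_hand: Bystander: black weighted third hand with a small metal tweezer arm, 94 x 94 x 85 mm, loose on the soldering board. Origin: centre of its underside. Leave it.
- charcoal: Bystander: black charcoal lump, 51 x 59 x 35 mm, loose on the soldering board. Origin: centre of its underside. Leave it.
- flux_cup: Bystander: off-white lidded plastic cup, 86 mm across, 72 mm high, loose on the bench between robot and hearth, left of the work. Origin: centre of its underside. Leave it.

How it is judged (in metres and radians):
At the end, for the whole second after the job is handed in: The tall firebrick stands upright and still on the bench inside its bay, between rail and side angle (within 12 mm of the bay's middle), within 6 mm of the back wall and square to the hearth within 4 degrees (x of cheek_brick in the frame of bay between -0.006 and 0.006 m and y of cheek_brick in the frame of bay between -0.012 and 0.012 m and angle between the x axis of cheek_brick and the x axis of hearth, either way round below 0.07 rad and angle between cheek_brick's own z axis and vertical below 0.03 rad and height (world z) of cheek_brick below 0.004 m and linear speed of cheek_brick below 0.01 m/s); the robot touches nothing.
It fails at once if the tall firebrick is rocked or tipped (leans more than 7 degrees) (angle between cheek_brick's own z axis and vertical above 0.12 rad).
It fails at once if the tall firebrick is lifted off the bench (15 mm) (height (world z) of cheek_brick above 0.015 m).
It fails at once if the third hand, the charcoal block or the white lidded cup is moved by more than 15 mm (distance of any of third_hand, charcoal, flux_cup from where it was at the start of the episode above 0.015 m).
It also fails if it takes over 61 s, if anything falls off the work surface, if the arm or the gripper's body presses on something with over 40 N, if the wrist force passes 120 N, or if a joint passes its speed limit or range.

### The arm

A 6-joint arm with a two-finger parallel gripper is mounted at the origin on a cart in front of the work surface, level with it; the furniture and walls round the work are solid. World frame = base frame: x ahead of the robot, y to its left, z up, the work surface at z = 0. Lengths are in m, angles in degrees, forces in N, time in s.
With the tool pointing down it reaches from about 0.425 to 0.95 m from the base axis. Payload 3.5 kg.
Tool frame: the origin (TCP) lies midway between the tips of the shut fingers; the grasp point (between the pads) lies 19 mm behind it; z points along the fingers, x is the direction in which the jaws open and shut, and the axes are right-handed (so a half turn about z gives the same grasp; the last joint's range is limited). The gripper opens to 85 mm and grips with 20 to 120 N. Pads are 22 mm wide; open, the fingers measure 114 mm over their backs; the gripper's body (76 mm by 85 mm) begins 54 mm behind the grasp point. The pads swing forward as they close: fully open they stand 13 mm farther back than shut.
Start: joints at [61.478, 16.404, 90.338, -0, 73.258, -8.594], TCP at [0.23, 0.635, 0.201] pointing down, gripper open.
Joint ranges: [-158.93, 158.93], [-51.34, 127.21], [12.03, 142.37], [-87.48, 267.48], [13.55, 161.25], [-162.69, 162.69]. Speed limits (degrees/s): [159.86, 159.86, 180, 180, 180, 180].

### API

Orientations are given as [roll, pitch, yaw] about the fixed x, y, z axes, in that order (R = Rz(yaw) Ry(pitch) Rx(roll)).
In Python, from station import * gives the robot as it stands. Calls block until the motion is done:
- move_ptp(position, orientation): joint-space move of the TCP to a pose.
- line_to(position, attitude=None, rate=0.15, stop_force=None): straight line of the TCP; attitude=None keeps the orientation; rate is the mean speed in m/s. With stop_force (N) it stops when the force on the tool has changed by that much, and returns True; else False.
- goto_joints(angles): joint-space move.
- release() and grasp(f_grip=None): open the fingers fully, or close them until they stop; f_grip is the grip in N (None keeps the last).
- dwell(seconds).
- solve_ik(position, orientation): joint angles nearest the present ones, or None.
- snapshot(name): name is "scene" or "top" or "wrist"; returns a dict with "pixels" (384x512x3 uint8, red, green, blue), "intrinsics" (3x3 intrinsics, pixels), "xyz" and "attitude" of the camera in the world; the wrist camera has in their place "hand_eye" (4x4, takes a point from camera to tool coordinates, whose origin is the TCP and whose axes are the tool frame's). Camera axes: x right, y up, looking along -z (the intrinsics and any distortion apply to the point x, -y, -z); pixel columns grow to the right and rows downward; lengths in m; the calibration is good to about 2 mm. A picture is of the moment at which its call begins: read the wrist's pose just before it. There is no depth.
A pose or a line that the arm cannot do raises MotionError and nothing moves.
- sign_off(): hands the job in, once; it reports no verdict.
Readings, each from a call of its own:
- current_t(): time.
- current_joint_positions(): joint angles.
- current_joint_vel(): joint speeds.
- current_effort(): joint torques, N m.
- current_tcp_pos(): TCP position.
- current_tool_rot(): TCP orientation.
- current_contact_force(): force on the tool from outside, world axes, zero at the start.
- current_torque(): the same for the moment, N m.
- current_width(): opening from 0.0 (shut) to 1.0 (fully open).
Only numpy, scipy, OpenCV 4.12 (cv2) and the standard library are available. Lean on these libraries where they do the work, as an engineer would, in place of code of your own. Each camera call takes 0.05 s, during which the arm holds its last target. There are 200 camera calls.

## Working session

There is one attempt and no reset: what is moved stays moved. The work goes in short steps, each a Python script; the robot and the scene stay as the last script left them, time stands still between calls to the robot, and variables do not carry over. Pictures are saved under pics/ and viewed, about 8 in all and at most 12, crops included, and the job is handed in when it is done.

```bash
mkdir -p pics; ls; python3 - <<'E'
from station import *
import cv2,json
import numpy as np
for n in ("scene","top"):
    s=snapshot(n); cv2.imwrite(f"pics/{n}0.png",s["pixels"][:,:,::-1])
    print(n,[(k,np.array(v).tolist()) for k,v in s.items() if k!="pixels"])
    np.save(f"{n}.npy",{k:v for k,v in s.items()},allow_pickle=True)
a=[cv2.imread(f"pics/{n}0.png") for n in ("scene","top")]
cv2.imwrite("pics/top_big.png",cv2.resize(a[1],(800,600),interpolation=cv2.INTER_CUBIC))
print(current_t())
E
```

```text
pics
scene [('intrinsics', [[459.1329299789253, 0.0, 253.36847044898607], [0.0, 459.1329299789253, 194.15851029012197], [0.0, 0.0, 1.0]]), ('xyz', [0.6089199727026892, 0.2653514521276691, 0.818176275304428]), ('attitude', [31.50906006942797, 0.7580665043510161, 172.50369834440292])]
top [('intrinsics', [[411.5761414635961, 0.0, 257.46651391894017], [0.0, 411.5761414635961, 194.32145812714649], [0.0, 0.0, 1.0]]), ('xyz', [0.4214329102513951, -0.2226829659988464, 0.9684157066596087]), ('attitude', [8.30989938988196, 0.34698497382925414, -91.73836682846915])]
0.1
```

View pics/top_big.png

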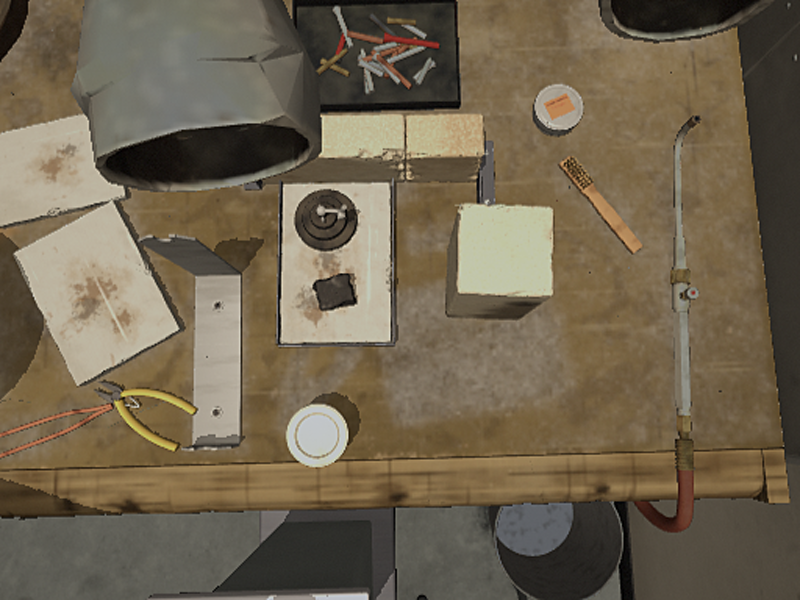

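View pics/scene0.png

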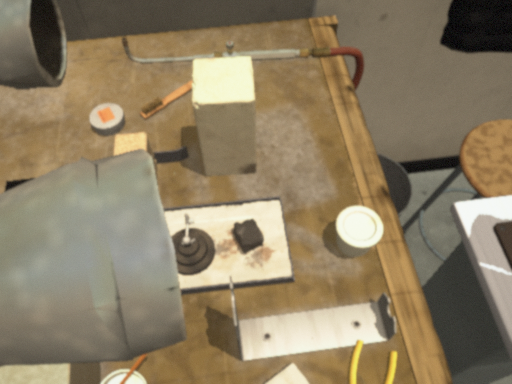

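The top view (800x600) shows the brick top at about (455-553, 205-297), with the board at (280-395, 180-345), the back wall behind it and the side angle at about (487, 170). The scene view confirms this layout. I'll enlarge the top view for corner positions.

```bash
python3 - <<'E'
import cv2
im=cv2.imread("pics/top0.png")
c=im[95:235,165:365]; cv2.imwrite("pics/crop1.png",cv2.resize(c,None,fx=4,fy=4,interpolation=cv2.INTER_CUBIC))
E
```

```text
(no output)
```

View pics/crop1.png

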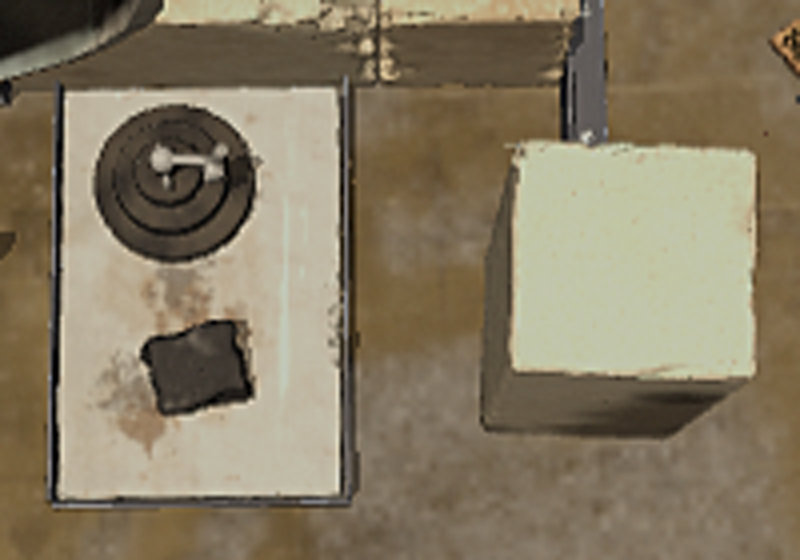

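The crop gives these positions. Brick top corners: (520,145), (754,152), (513,372), (752,377). Brick foot corners: (483,430), (667,437). Board corners: (65,88), (342,88), (340,495), (57,497). Next I'll fit both poses.

```bash
cat > h.py <<'E'
import numpy as np
from scipy.spatial.transform import Rotation as Ro
from scipy.optimize import least_squares
def proj(P,s):
    R=Ro.from_euler('xyz',s["attitude"],degrees=True).as_matrix()
    c=(np.atleast_2d(P)-s["xyz"])@R; K=s["intrinsics"]
    return np.c_[K[0,0]*c[:,0]/-c[:,2]+K[0,2], K[1,1]*-c[:,1]/-c[:,2]+K[1,2]]
def T(p,L):  # planar pose (x,y,deg) applied to local points
    L=np.array(L,float); R=Ro.from_euler('z',p[2],degrees=True).as_matrix()
    return L@R.T+[p[0],p[1],0]
def fit(L,px,s,p0):
    r=least_squares(lambda p:(proj(T(p,L),s)-px).ravel(),p0,x_scale=[.1,.1,10],loss='soft_l1')
    return r.x,(proj(T(r.x,L),s)-px).round(1)
def crop(px,o,f): return np.array(o)+(np.array(px,float)+.5)/f-.5
x,y,h=.056,.057,.228
BR=[[x,y,h],[x,-y,h],[-x,y,h],[-x,-y,h],[-x,y,0],[-x,-y,0]]
a,b=.1235,.084
HB=[[a,b,.023],[a,-b,.023],[-a,-b,.023],[-a,b,.023]]
E
python3 - <<'E'
from h import *
s=np.load("top.npy",allow_pickle=True).item()
p,e=fit(BR,crop([(520,145),(754,152),(513,372),(752,377),(483,430),(667,437)],(165,95),4),s,[.5,-.3,0]);print(p,e.tolist())
q,e=fit(HB,crop([(65,88),(342,88),(340,495),(57,497)],(165,95),4),s,[.5,0,0]);print(q,e.tolist())
for n,v in dict(bay=[.071,-.152,0],rail=[-.124,-.0875,0],ang=[.058,-.227,0],tip=[.127,-.217,0],angs=[.08,-.2165,.04],railtop=[-.124,-.0875,.026],wallR=[.127,-.217,.115],wr2=[.127,-.217,0],wl=[.127,-.05,0]).items():
    w=T(q,[v])[0]; print(n,w.round(4),((proj(w,s)[0]-[165,95]+.5)*4).round())
d=Ro.from_euler('z',-q[2],degrees=True).apply([p[0]-q[0],p[1]-q[1],0]);print("brick in hearth",d,p[2]-q[2])
E
```

```text
[ 0.59220723 -0.34446278 -3.54284241] [[-1.8, -2.5], [1.1, -2.5], [-1.2, 0.1], [1.8, 0.7], [-1.0, 1.0], [1.1, 0.8]]
[ 0.62838618 -0.12323806 -1.57612229] [[-0.5, -0.5], [0.5, -0.8], [1.1, 0.7], [-1.1, 0.4]]
bay [ 0.6952 -0.2771  0.    ] [458. 181.]
rail [ 0.502  -0.2073  0.    ] [352. 502.]
ang [ 0.6801 -0.3517  0.    ] [582. 201.]
tip [ 0.7494 -0.3436  0.    ] [563.  91.]
angs [ 0.7024 -0.3419  0.04  ] [571. 146.]
railtop [ 0.502  -0.2073  0.026 ] [351. 499.]
wallR [ 0.7494 -0.3436  0.115 ] [586.  21.]
wr2 [ 0.7494 -0.3436  0.    ] [563.  91.]
wl [ 0.754  -0.1767  0.    ] [290.  93.]
brick in hearth [-0.03008046 -0.22213612  0.        ] -1.966720121731348
```

```bash
cat >> h.py <<'E'
def ray(px,s):
    K=s["intrinsics"];R=Ro.from_euler('xyz',s["attitude"],degrees=True).as_matrix()
    return R@np.array([(px[0]-K[0,2])/K[0,0],-(px[1]-K[1,2])/K[1,1],-1])
def tri(pa,a,pb,b):
    A,B=ray(pa,a),ray(pb,b); k,_,_,_=np.linalg.lstsq(np.c_[A,-B],np.array(b["xyz"])-a["xyz"],rcond=None)
    P,Q=np.array(a["xyz"])+k[0]*A,np.array(b["xyz"])+k[1]*B
    return ((P+Q)/2).round(3),np.linalg.norm(P-Q).round(3)
def att(d,t,flip=1):   # tool z tilted t deg from down towards horizontal dir d (deg), jaws across
    c=np.radians(d);t=np.radians(t)
    z=np.array([np.cos(c)*np.sin(t),np.sin(c)*np.sin(t),-np.cos(t)]);x=flip*np.array([-np.sin(c),np.cos(c),0])
    return Ro.from_matrix(np.c_[x,np.cross(z,x),z])
Hq=np.array([.62839,-.12324,-1.576])
E
python3 - <<'E'
from station import *
from h import *
t=np.load("top.npy",allow_pickle=True).item();s=np.load("scene.npy",allow_pickle=True).item()
for n,a,b in [("hood1 right rim",(203,100),(150,157)),("hood1 left rim",(65,105),(165,358)),("hood1 front rim",(125,120),(184,310)),("hood2 rim",(392,20),(60,60))]: print(n,tri(a,t,b,s))
for n,L,d in [("side",[-.03,-.222-.057,0],90),("fwd0",[-.03-.056,-.15,0],0),("fwd1",[.071-.056,-.15,0],0)]:
  w=T(Hq,[L])[0]
  for tl in (30,40):
   for f in (1,-1):
    A=att(d+Hq[2],tl,f);u=np.array([np.cos(np.radians(d+Hq[2])),np.sin(np.radians(d+Hq[2])),0])
    o=A.as_euler('xyz',degrees=True)
    out=[]
    for back,z in((.0,.03),(.06,.03),(.06,.34)):
      j=solve_ik((w-u*back+[0,0,z]).tolist(),o.tolist()); out.append(None if j is None else np.round(j,0).tolist())
    print(n,tl,f,w.round(3),o.round(1),out)
E
```

```text
hood1 right rim (array([ 0.7  , -0.134,  0.289]), np.float64(0.023))
hood1 left rim (array([0.707, 0.13 , 0.24 ]), np.float64(0.001))
hood1 front rim (array([0.696, 0.045, 0.161]), np.float64(0.01))
hood2 rim (array([ 0.917, -0.523,  0.148]), np.float64(0.012))
side 30 1 [ 0.591 -0.401  0.   ] [150.    0.  178.4] [[-50.0, 43.0, 76.0, 19.0, 85.0, 126.0], [-53.0, 47.0, 68.0, 18.0, 88.0, 124.0], [-53.0, 36.0, 54.0, 20.0, 113.0, 133.0]]
side 30 -1 [ 0.591 -0.401  0.   ] [-150.     0.    -1.6] [[-50.0, 43.0, 76.0, 19.0, 85.0, -54.0], [-53.0, 47.0, 68.0, 18.0, 88.0, -56.0], [-53.0, 36.0, 54.0, 20.0, 113.0, -47.0]]
side 40 1 [ 0.591 -0.401  0.   ] [140.    0.  178.4] [[-52.0, 48.0, 71.0, 24.0, 94.0, 124.0], [-54.0, 53.0, 63.0, 23.0, 98.0, 123.0], [-54.0, 41.0, 49.0, 27.0, 121.0, 135.0]]
side 40 -1 [ 0.591 -0.401  0.   ] [-140.     0.    -1.6] [[-52.0, 48.0, 71.0, 24.0, 94.0, -56.0], [-54.0, 53.0, 63.0, 23.0, 98.0, -57.0], [-54.0, 41.0, 49.0, 27.0, 121.0, -45.0]]
fwd0 30 1 [ 0.538 -0.271  0.   ] [150.    0.   88.4] [None, None, [-52.0, -20.0, 115.0, 25.0, 66.0, -146.0]]
fwd0 30 -1 [ 0.538 -0
[... 387 characters left out ...]
 -14.0], [-56.0, 2.0, 136.0, 66.0, 35.0, -18.0], [-56.0, -24.0, 121.0, 36.0, 62.0, 24.0]]
fwd1 30 1 [ 0.639 -0.274  0.   ] [150.    0.   88.4] [[-39.0, 18.0, 113.0, 37.0, 30.0, -157.0], None, [-43.0, -8.0, 105.0, 22.0, 61.0, -138.0]]
fwd1 30 -1 [ 0.639 -0.274  0.   ] [-150.     0.   -91.6] [[-39.0, 18.0, 113.0, 37.0, 30.0, 23.0], [-43.0, 12.0, 120.0, 40.0, 30.0, 17.0], [-43.0, -8.0, 105.0, 22.0, 61.0, 42.0]]
fwd1 40 1 [ 0.639 -0.274  0.   ] [140.    0.   88.4] [None, None, [-46.0, -12.0, 112.0, 34.0, 54.0, -148.0]]
fwd1 40 -1 [ 0.639 -0.274  0.   ] [-140.     0.   -91.6] [[-41.0, 17.0, 118.0, 65.0, 27.0, -5.0], [-46.0, 12.0, 125.0, 67.0, 29.0, -11.0], [-46.0, -12.0, 112.0, 34.0, 54.0, 32.0]]
```

The hoods hang at about x ≥ 0.69, so I'll travel at a small radius. Then I'll push the brick sideways, low down, with both open fingers tilted towards it.

```bash
python3 - <<'E'
from station import *
from h import *
import cv2
A=att(90+Hq[2],35,-1).as_euler('xyz',degrees=True).tolist()
P=lambda x,y,z: T(Hq,[[x,y,z]])[0].tolist()
c=np.radians(61.5)
move_ptp([.46*np.cos(c),.46*np.sin(c),.36],current_tool_rot())
j=list(current_joint_positions()); j[0]=-55; goto_joints(j)
move_ptp(P(-.03,-.345,.30),A); print(current_t(),current_tcp_pos())
line_to(P(-.03,-.345,.012),rate=.15); print(current_t(),current_tcp_pos(),current_contact_force())
hit=line_to(P(-.03,-.265,.012),rate=.06,stop_force=18); print(hit,current_t(),current_contact_force())
y0=-.265
if not hit:
    hit=line_to(P(-.03,-.197,.012),rate=.04,stop_force=18)
p=np.array(current_tcp_pos());print(hit,current_t(),current_contact_force(),Ro.from_euler('z',-Hq[2],degrees=True).apply(p-[Hq[0],Hq[1],0]))
for n in("top","scene"):
    s=snapshot(n); np.save(n+"1.npy",s,allow_pickle=True); cv2.imwrite(f"pics/{n}1.png",s["pixels"][:,:,::-1])
a=cv2.resize(cv2.imread("pics/top1.png")[95:235,165:365],None,fx=4,fy=4,interpolation=cv2.INTER_CUBIC);cv2.imwrite("pics/crop2.png",a)
E
```

```text
4.9583 [ 0.58911562 -0.46689894  0.3016878 ]
7.025 [ 0.58934674 -0.4678208   0.01321366] [-0.03516574 -0.2042397   0.18003646]
False 8.5083 [-0.19348816  0.18845427  0.35974273]
False 10.3583 [ 0.02946804 -3.4176385  -0.15476162] [-0.03000103 -0.19695229  0.01196979]
```

View pics/crop2.png

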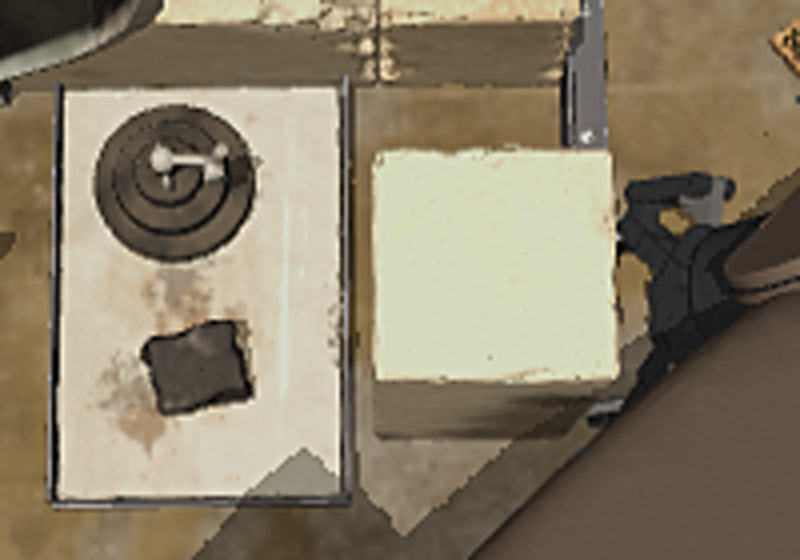

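The brick has moved left and is square, but its foot edge at x≈376 still leaves about 13 mm to the rail at x≈352. I'll keep pushing until it touches the rail.

```bash
python3 - <<'E'
from station import *
from h import *
import cv2
s=np.load("top1.npy",allow_pickle=True).item()
def hp(w): return Ro.from_euler('z',-Hq[2],degrees=True).apply(np.array(w)-[Hq[0],Hq[1],0]).round(4)
p,e=fit(BR,crop([(375,152),(611,150),(375,380),(617,380),(377,437),(560,437)],(165,95),4),s,[.6,-.28,0]);print("before",hp([*p[:2],0]),p[2]-Hq[2],e.tolist())
P=lambda x,y,z: T(Hq,[[x,y,z]])[0].tolist()
hit=line_to(P(-.03,-.176,.012),rate=.03,stop_force=14)
print(hit,current_t(),current_contact_force(),hp(current_tcp_pos()))
s=snapshot("top"); np.save("top2.npy",s,allow_pickle=True); cv2.imwrite("pics/top2.png",s["pixels"][:,:,::-1])
cv2.imwrite("pics/crop3.png",cv2.resize(s["pixels"][95:235,165:365,::-1],None,fx=4,fy=4,interpolation=cv2.INTER_CUBIC))
E
```

```text
before [-0.0321 -0.1576  0.    ] -0.15544614114137234 [[-1.2, -2.1], [1.2, -1.8], [-1.2, 0.3], [1.0, 0.3], [-1.0, 1.0], [1.4, 1.0]]
True 11.0333 [ 0.43395626 -3.60149019  0.44890654] [-0.0291 -0.1841  0.0122]
```

View pics/crop3.png

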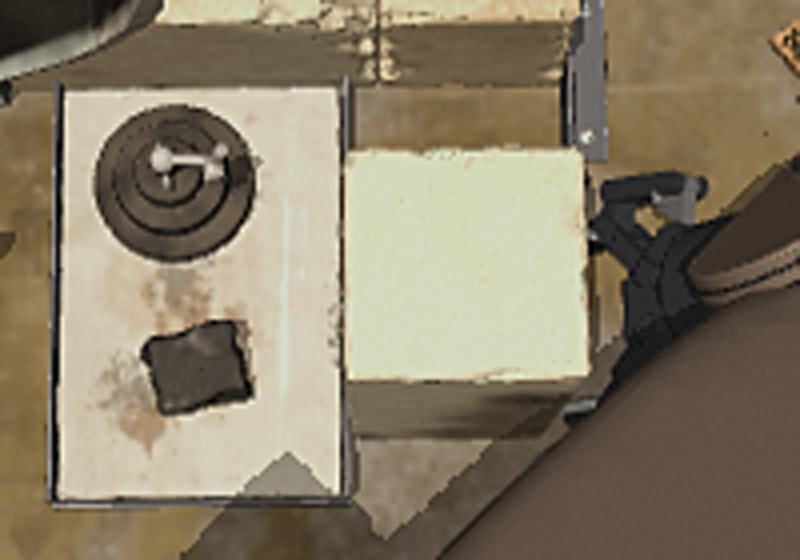

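The brick's left face now meets the rail, with its top-left edge at x≈346, and the force stop agrees. The contact point is about 17 mm behind where I expected it, so I'll check which part of the tool is touching by projecting the tool geometry.

```bash
python3 - <<'E'
from station import *
from h import *
s=np.load("top2.npy",allow_pickle=True).item()
p=np.array(current_tcp_pos());R=Ro.from_euler('xyz',current_tool_rot(),degrees=True);print(p.round(4),np.round(current_tool_rot(),1),R.as_matrix()[:,2].round(2), current_width())
for L in [(0,0,0),(.05,0,-.013),(-.05,0,-.013),(.05,0,-.05),(-.05,0,-.05),(.038,.0425,-.073),(-.038,.0425,-.073),(.038,-.0425,-.073),(-.038,-.0425,-.073)]:
    w=p+R.apply(L); print(L,w.round(3),((proj(w,s)[0]-[165,95]+.5)*4).round())
w=snapshot("wrist"); print(np.array(w["hand_eye"]).round(3).tolist())
import cv2; cv2.imwrite("pics/wrist1.png",w["pixels"][:,:,::-1])
cv2.imwrite("pics/scene2.png",cv2.resize(snapshot("scene")["pixels"][20:220,150:350,::-1],None,fx=3,fy=3))
E
```

```text
[ 0.5942 -0.3066  0.0122] [-145.7   -0.2   -1.6] [ 0.02  0.56 -0.83] 1.003794901392199
(0, 0, 0) [ 0.594 -0.307  0.012] [515. 339.]
(0.05, 0, -0.013) [ 0.644 -0.315  0.023] [528. 252.]
(-0.05, 0, -0.013) [ 0.544 -0.313  0.023] [530. 421.]
(0.05, 0, -0.05) [ 0.643 -0.336  0.054] [569. 240.]
(-0.05, 0, -0.05) [ 0.543 -0.333  0.053] [573. 414.]
(0.038, 0.0425, -0.073) [ 0.63  -0.384  0.049] [653. 262.]
(-0.038, 0.0425, -0.073) [ 0.554 -0.382  0.048] [656. 394.]
(0.038, -0.0425, -0.073) [ 0.632 -0.314  0.097] [537. 243.]
(-0.038, -0.0425, -0.073) [ 0.556 -0.312  0.096] [540. 382.]
[[1.0, -0.001, 0.0, 0.001], [-0.001, -0.957, -0.29, -0.074], [0.001, 0.29, -0.957, -0.174], [0.0, 0.0, 0.0, 1.0]]
```

View pics/wrist1.png

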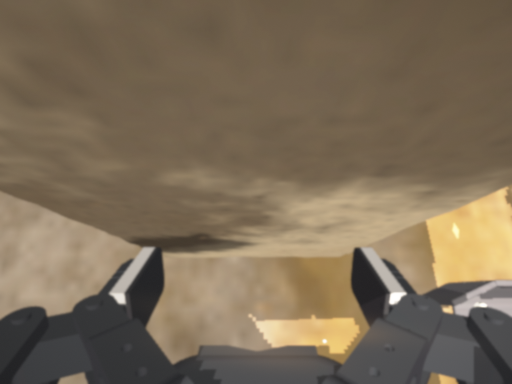

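The wrist view shows both fingertips at about (150,248) and (362,248), next to the brick's foot edge at row ≈255. I'll work out where that edge is and where the tips should appear.

```bash
python3 - <<'E'
from station import *
from h import *
p=np.array(current_tcp_pos());R=Ro.from_euler('xyz',current_tool_rot(),degrees=True)
s=snapshot("wrist");H=np.array(s["hand_eye"]);K=s["intrinsics"]
c=p+R.apply(H[:3,3]);Rc=R.as_matrix()@H[:3,:3]
def pr(w):
    v=Rc.T@(w-c);return (K[0,0]*v[0]/-v[2]+K[0,2],K[1,1]*v[1]/v[2]+K[1,2])
print("cam",c.round(3))
for px in [(180,252),(260,257),(330,255),(140,240)]:
    d=Rc@np.array([(px[0]-K[0,2])/K[0,0],-(px[1]-K[1,2])/K[1,1],-1]); w=c-d*c[2]/d[2]
    print(px,w.round(4),Ro.from_euler('z',-Hq[2],degrees=True).apply(w-[Hq[0],Hq[1],0]).round(4))
for L in [(0,0,0),(.0425,-.011,-.013),(.0425,.011,-.013),(-.0425,-.011,-.013),(-.0425,.011,-.013),(.0425,-.011,-.04),(.038,-.0425,-.073),(.038,-.03,-.073)]:
    print(L,np.round(pr(p+R.apply(L))),(p+R.apply(L)).round(4))
E
```

```text
cam [ 0.594 -0.343  0.197]
(180, 252) [ 0.5478 -0.3183  0.    ] [-0.0752 -0.1972  0.    ]
(260, 257) [ 0.5964 -0.3226  0.    ] [-0.0265 -0.2002  0.    ]
(330, 255) [ 0.639  -0.3225  0.    ] [ 0.0161 -0.1989  0.    ]
(140, 240) [ 0.5229 -0.3104  0.    ] [-0.1003 -0.19    0.    ]
(0, 0, 0) [255. 227.] [ 0.5941 -0.3066  0.012 ]
(0.0425, -0.011, -0.013) [334. 218.] [ 0.6365 -0.3061  0.0291]
(0.0425, 0.011, -0.013) [332. 255.] [ 0.6361 -0.3242  0.0167]
(-0.0425, -0.011, -0.013) [176. 218.] [ 0.5516 -0.3037  0.0288]
(-0.0425, 0.011, -0.013) [179. 255.] [ 0.5511 -0.3219  0.0164]
(0.0425, -0.011, -0.04) [348. 240.] [ 0.636  -0.3213  0.0514]
(0.038, -0.0425, -0.073) [369. 196.] [ 0.6316 -0.3138  0.0964]
(0.038, -0.03, -0.073) [366. 231.] [ 0.6313 -0.3241  0.0893]
```

View pics/scene2.png

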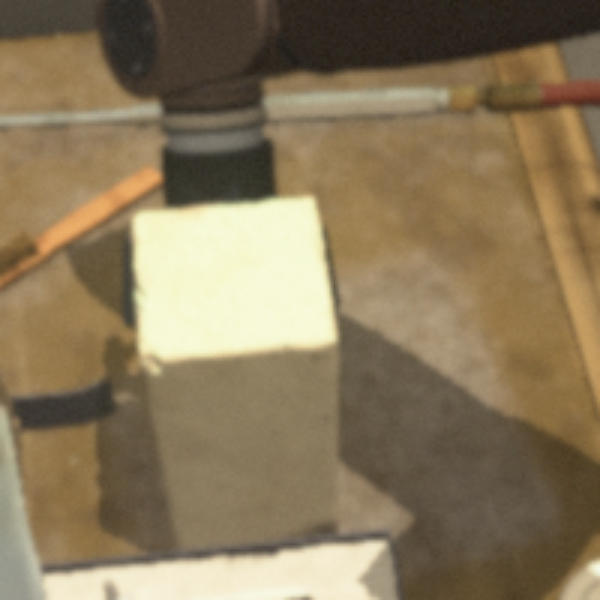

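Both views agree on the brick: its foot edge is at hearth y ≈ -0.20, so it is flat on the rail. Only the fingertips touch it, at about 50 mm height. When open, the tips sit about 40 mm behind the TCP. Now I'll back off and push it home.

```bash
python3 - <<'E'
from station import *
from h import *
import cv2
P=lambda x,y,z: T(Hq,[[x,y,z]])[0].tolist()
def hp(w): return Ro.from_euler('z',-Hq[2],degrees=True).apply(np.array(w)-[Hq[0],Hq[1],0]).round(4)
B=att(Hq[2],40,-1).as_euler('xyz',degrees=True).tolist()
line_to(P(-.03,-.25,.015),rate=.1)
line_to(P(-.03,-.27,.32),rate=.2)
move_ptp(P(-.13,-.15,.34),B); print(current_t(),hp(current_tcp_pos()),np.round(current_joint_positions()))
line_to(P(-.125,-.15,.008),rate=.12); print(current_t(),hp(current_tcp_pos()),current_contact_force())
hit=line_to(P(-.02,-.15,.008),rate=.05,stop_force=20); print(hit,current_t(),hp(current_tcp_pos()),current_contact_force())
if not hit:
    hit=line_to(P(.045,-.15,.008),rate=.03,stop_force=15); print(hit,current_t(),hp(current_tcp_pos()),current_contact_force())
s=snapshot("top"); np.save("top3.npy",s,allow_pickle=True)
a=cv2.resize(s["pixels"][95:235,165:365,::-1],None,fx=4,fy=4,interpolation=cv2.INTER_CUBIC);cv2.imwrite("pics/crop4.png",a)
E
```

```text
14.8417 [-0.1297 -0.1505  0.3406] [-54. -22. 120.  36.  61.  25.]
17.7583 [-0.1248 -0.1502  0.0084] [-0.39661414  0.13197879 -0.56001442]
False 20.0083 [-0.0202 -0.1501  0.0078] [-5.84643788e+00  1.54068558e-03  4.06105155e+00]
True 21.7917 [ 0.0387 -0.1501  0.007 ] [-1.21090295  0.06135517 -0.20950568]
```

View pics/crop4.png

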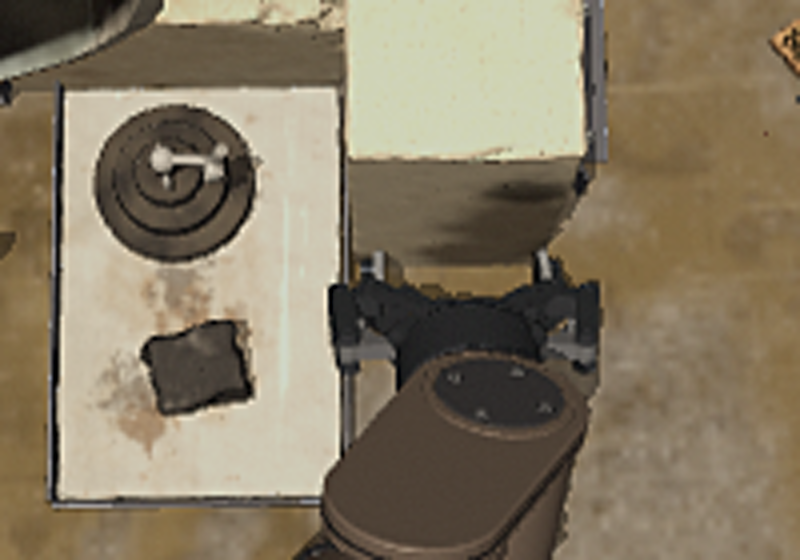

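The brick's front foot edge is at row ≈263, and its top front edge runs from (347,158) to (583,157). It looks home against the wall and square. I'll press once more to confirm, then retreat and measure.

```bash
python3 - <<'E'
from station import *
from h import *
import cv2
P=lambda x,y,z: T(Hq,[[x,y,z]])[0].tolist()
def hp(w): return Ro.from_euler('z',-Hq[2],degrees=True).apply(np.array(w)-[Hq[0],Hq[1],0]).round(4)
p0=hp(current_tcp_pos()); hit=line_to(P(.055,-.15,.008),rate=.03,stop_force=25); print(p0,hit,current_t(),hp(current_tcp_pos()),current_contact_force())
line_to(P(-.02,-.15,.008),rate=.08); print(current_contact_force())
s=snapshot("wrist");cv2.imwrite("pics/wrist2.png",s["pixels"][:,:,::-1])
line_to(P(-.12,-.15,.012),rate=.15)
line_to(P(-.13,-.15,.34),rate=.2)
j=list(current_joint_positions()); j[0]-=25; goto_joints(j); print(current_t())
s=snapshot("top"); np.save("top4.npy",s,allow_pickle=True)
cv2.imwrite("pics/crop5.png",cv2.resize(s["pixels"][75:215,165:365,::-1],None,fx=4,fy=4,interpolation=cv2.INTER_CUBIC))
E
```

```text
[ 0.0386 -0.15    0.0068] True 22.1 [ 0.0387 -0.1497  0.0056] [-0.41285235  0.04270142 -0.08618861]
[0.13979034 0.40965382 0.48343217]
26.5667
```

View pics/crop5.png

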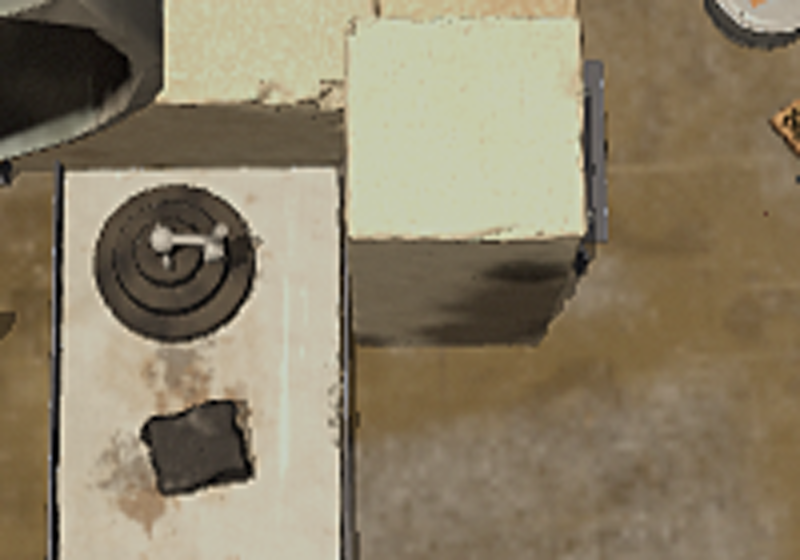

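```bash
python3 - <<'E'
from h import *
s=np.load("top4.npy",allow_pickle=True).item()
def hp(w): return Ro.from_euler('z',-Hq[2],degrees=True).apply(np.array(w)-[Hq[0],Hq[1],0]).round(4)
px=crop([(347,20),(580,17),(347,238),(583,237),(355,343),(540,345)],(165,75),4)
p,e=fit(BR,px,s,[.7,-.28,0]);print(hp([*p[:2],0]),p[2]-Hq[2],e.tolist())
p,e=fit(BR[2:],px[2:],s,[.7,-.28,0]);print("front pts",hp([*p[:2],0]),p[2]-Hq[2],e.tolist())
for n,v in dict(wallfootL=[.127,-.05,0],walltop=[.127,0,.115],ang=[.058,-.227,.04]).items(): print(n,((proj(T(Hq,[v]),s)[0]-[165,75]+.5)*4).round())
E
```

```text
[ 0.0725 -0.1452  0.    ] -0.04887931730149231 [[-0.9, -2.4], [1.0, -1.9], [-0.9, 0.3], [1.5, 0.3], [-0.8, 1.4], [0.4, 0.7]]
front pts [ 0.0738 -0.1455  0.    ] -0.3039723805903769 [[-0.9, -0.5], [1.5, -0.2], [-0.7, 0.7], [0.4, 0.3]]
wallfootL [290. 173.]
walltop [186. 103.]
ang [590. 263.]
```

View pics/wrist2.png

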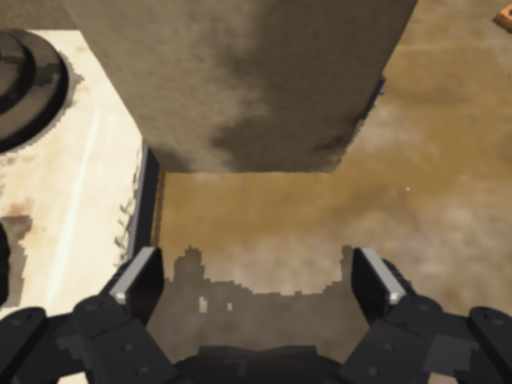

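The wrist view shows the foot edge level at row ≈171, from x≈160 to x≈335. The brick is square, upright and beside the rail. I'll hand in.

```bash
python3 - <<'E'
from station import *
print(current_t(),current_contact_force()); sign_off()
E
```

```text
26.6167 [-0.02756063  0.17781326  0.07418693]
the job is handed in; nothing more can be done
```

The tall firebrick is in its bay, upright and against the back wall, and I handed the job in at about 26.6 s of the 61 s allowed. I pushed it low with the open fingertips, first sideways until it lay flat on the rail, then along the rail to the wall. A second press with a 25 N stop moved it no further.

| Last check | Result | Limit |
|---|---|---|
| x relative to the bay point | +1.5 mm (+2.8 mm using the front corners only) | ±6 mm |
| y relative to the bay point | about 7 mm towards the rail | ±12 mm |
| Off square | below 0.5° | 4° |

- **Upright and clear:** the brick looks upright in the pictures. The robot had backed off, with a contact force near zero.
- **Bystanders:** the third hand and charcoal sit at the same pixels as at the start. The arm's path did not go near the cup, but I did not check it again at the end.
- **Disagreements:** the fits left up to 2.4 px of error at the brick's back top corners, probably from its rounded, rough edges. The open fingertips also sat farther back than I first assumed, so the sideways push touched at about 50 mm, not the planned 27 mm. That is still below the 70 mm limit.

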